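Feel out the open lane of a bag sealer with a setting blade and block off the other

TASK

Pull the setting gauge out from under the small riser by its blade, lay it flat on the table clear of the riser and let go of it so that you can take it by its handle. Then feel with the blade which of the sealer's two lanes is open - in the open lane it slides fully home, up to the handle, against a light drag; in the other it comes up against a firm stop little more than half-way, and must not be forced - and leave the gauge fully home in the open lane. After that push the grey block along the table, without lifting it, until it stands squarely in front of the mouth of the other lane, leaving the jar, bottle and canister alone.

Things in the scene. Friction and masses are not known exactly. Their poses are not given: they have to be found in the camera images.
- gauge: setting gauge, 185 mm long, 0.19 kg, lying flat. Origin under the shoulder where blade meets handle, at table level; z up. +x: steel blade 100 mm long, 30 mm wide, 6 mm thick; -x: black plastic handle 85 mm long, 34 mm wide (y), 26 mm high, flush underneath. Balances 10 mm ahead (+x) of the shoulder. At the start the handle and 10 to 20 mm of blade are under the riser, out of a gripper's reach.
- gauge_tip (a point): middle of the tip of the gauge's blade, on its underside, 100 mm in front of the shoulder. The blade's top slopes down to 3 mm over the last 20 mm.
- sealer: stainless twin-lane bag sealer, fixed, 350 mm wide (y), 160 mm deep (x). Origin at the centre of its underside, at table level. The front face is at x = -80 mm and looks along -x, to the robot. The front 60 mm is a hood 48 mm high; behind, the housing rises to 97 mm. A beam hidden inside shuts one of the lanes: which one cannot be seen and changes from start to start.
- mouth_left (a point): centre of the left lane's mouth (y = +110 mm on the sealer), on the front face, at table level; axes as the sealer's, x into the lane. Lane 42 mm wide, 12 mm high, the table its floor. From 30 mm in a sprung roller gives 1 to 5 N of drag (both lanes). In the shut lane the tip meets a firm stop 62 mm in (yields 15 mm at 1 N/mm, then rigid); in the open one the shoulder comes up to the front face.
- mouth_right (a point): centre of the right lane's mouth (y = -110 mm on the sealer), on the front face, at table level; axes as the sealer's. This lane is built just like the left one.
- block: loose grey plastic lane block with a thin steel plate on top, 45 mm deep (x), 70 mm wide (y), 56 mm high, 0.15 to 0.3 kg. Origin at the centre of its underside. It starts in front of the sealer, between the two lanes, 10 to 40 mm off the front face, nearly square to it.
- riser: small fixed steel riser shelf, 130 mm deep (x), 210 mm wide (y), top at 56 mm, with a jar and a pack on it up to 115 mm high. Origin at the centre of its underside. It is closed behind and at the sides; its open front looks along its -x, 48 mm high inside. The gauge's blade sticks out there.
- jar: bystander: loose black jar, 68 mm across, 60 mm high; origin at the centre of its underside
- bottle: bystander: loose blue bottle with a black cap, 42 mm across, 110 mm high; origin at the centre of its underside
- canister: bystander: loose dark cylindrical canister, 48 mm across, 120 mm high; origin at the centre of its underside
Not all that is in view belongs to the job. There is more than one size of the gauge; the job needs the larger.

How it is judged:
On the way, in this order (a step that is already met when the one before it is completed fails the run):
1. the gauge lies flat on the table clear of the riser, let go (horizontal distance between gauge and riser above 0.16 m and contact force between the fingers and gauge below 0.2 N and height (world z) of gauge below 0.01 m and angle between gauge's own z axis and vertical below 0.1 rad and linear speed of gauge below 0.02 m/s), for 0.2 s.
2. the gauge's blade is fully home in a lane and let go (((x of gauge_tip in the frame of mouth_left above 0.09 m and y of gauge_tip in the frame of mouth_left between -0.02 and 0.02 m and height (world z) of gauge_tip below 0.012 m) or (x of gauge_tip in the frame of mouth_right above 0.09 m and y of gauge_tip in the frame of mouth_right between -0.02 and 0.02 m and height (world z) of gauge_tip below 0.012 m)) and contact force between the fingers and gauge below 0.2 N), for 0.2 s.
3. the block stands in front of the other lane ((((x of gauge_tip in the frame of mouth_left above 0.09 m and y of gauge_tip in the frame of mouth_left between -0.02 and 0.02 m and height (world z) of gauge_tip below 0.012 m) and (y of block in the frame of mouth_right between -0.018 and 0.018 m and x of block in the frame of mouth_right between -0.085 and -0.018 m and angle between the x axis of block and the x axis of sealer, either way round below 0.3 rad and angle between block's own z axis and vertical below 0.1 rad and linear speed of block below 0.01 m/s and contact force between the fingers and block below 0.2 N)) or ((x of gauge_tip in the frame of mouth_right above 0.09 m and y of gauge_tip in the frame of mouth_right between -0.02 and 0.02 m and height (world z) of gauge_tip below 0.012 m) and (y of block in the frame of mouth_left between -0.018 and 0.018 m and x of block in the frame of mouth_left between -0.085 and -0.018 m and angle between the x axis of block and the x axis of sealer, either way round below 0.3 rad and angle between block's own z axis and vertical below 0.1 rad and linear speed of block below 0.01 m/s and contact force between the fingers and block below 0.2 N)))), for 0.2 s.
At the end, for the whole second after the job is handed in: The blade's tip is at least 90 mm inside one lane (100 mm is fully home), and the block stands upright on the table before the other lane's mouth: its centre within 18 mm of the lane's middle line and 18 to 85 mm in front of the mouth, square to the sealer within 0.3 rad, at rest and let go ((((x of gauge_tip in the frame of mouth_left above 0.09 m and y of gauge_tip in the frame of mouth_left between -0.02 and 0.02 m and height (world z) of gauge_tip below 0.012 m) and (y of block in the frame of mouth_right between -0.018 and 0.018 m and x of block in the frame of mouth_right between -0.085 and -0.018 m and angle between the x axis of block and the x axis of sealer, either way round below 0.3 rad and angle between block's own z axis and vertical below 0.1 rad and linear speed of block below 0.01 m/s and contact force between the fingers and block below 0.2 N)) or ((x of gauge_tip in the frame of mouth_right above 0.09 m and y of gauge_tip in the frame of mouth_right between -0.02 and 0.02 m and height (world z) of gauge_tip below 0.012 m) and (y of block in the frame of mouth_left between -0.018 and 0.018 m and x of block in the frame of mouth_left between -0.085 and -0.018 m and angle between the x axis of block and the x axis of sealer, either way round below 0.3 rad and angle between block's own z axis and vertical below 0.1 rad and linear speed of block below 0.01 m/s and contact force between the fingers and block below 0.2 N)))); the robot touches nothing.
It fails at once if the gauge is forced: more than 50 N between gauge and sealer (contact force between gauge and sealer above 50 N).
It fails at once if the block is lifted off the table (15 mm) (height (world z) of block above 0.015 m).
It fails at once if the jar is shifted by more than 30 mm (distance of jar from where it was at the start of the episode above 0.03 m).
It fails at once if the bottle is shifted by more than 30 mm (distance of bottle from where it was at the start of the episode above 0.03 m).
It fails at once if the canister is shifted by more than 30 mm (distance of canister from where it was at the start of the episode above 0.03 m).
It also fails if it takes over 67 s, if anything falls off the work surface, if the arm or the gripper's body presses on something with over 40 N, if the wrist force passes 120 N, or if a joint passes its speed limit or range.

ROBOT

A 7-joint arm with a two-finger parallel gripper is mounted at the origin on the work surface. World frame = base frame: x ahead of the robot, y to its left, z up, the work surface at z = 0. Lengths are in m, angles in rad, forces in N, time in s.
With the tool pointing down it reaches from about 0.4 to 0.85 m from the base axis. Payload 10.4 kg.
Tool frame: the origin (TCP) lies midway between the tips of the shut fingers; the grasp point (between the pads) lies hold_point_z behind it (hold_point_z is the distance from the TCP to the grasp point, in m); z points along the fingers, y is the line along which they close (so a half turn about z gives the same grasp; the last joint's range is limited). The gripper opens to 87 mm and grips with 3 to 60 N. Pads are 19 mm wide; open, the fingers measure 117 mm over their backs; the gripper's body (75 mm by 190 mm) begins 51 mm behind the grasp point.
Start: joints at [1.08, 0.332, -0.065, 1.46, 0.022, 1.35, -0.088], TCP at [0.282, -0.558, 0.223] pointing down, gripper open.
Joint ranges: [-2.6, 2.6], [-0.5, 2.12], [-1.47, 1.34], [0.16, 2.42], [-1.27, 4.41], [0.06, 2.06], [-2.6, 2.6]. Speed limits (rad/s): [2.22, 2.22, 2.79, 2.79, 3.14, 3.14, 3.14].

INTERFACE

Orientations are given as a unit quaternion [x, y, z, w].
In Python, from bench import * gives the robot as it stands. The module is installed in compiled form; this text tells all that it offers.
- The arm moves only by the tool drive_tool, never from a script. Its argument "increments" is a list of rows, each a list of 6 numbers: the shift along the tool's x, y, z scaled (see below), then the turn, a rotation vector about the tool's x, y, z scaled (see below). In form: [[dx, dy, dz, rx, ry, rz], ...]. A call has exactly 5 rows; each row is the pose to reach, as a shift and turn from the pose commanded when the call began, along the tool's axes at that moment; what a row does not reach only later rows make up. The controller multiplies each number of a shift by 300 mm and each number of a turn by pi/4 rad. A row lasts 1/12 s, in which the tool goes at most 41.7 mm and 7.16 degrees, less where a joint would pass 70% of its speed; a pose out of reach is approached as far as the arm can. A call with a number of a shift or a turn outside -1 to 1 is refused whole. A call with a gripper value outside its range is refused whole. "claw" is the closure, from 0 (fully open) to 1 (shut), set as the call begins (left out, the last holds). The fingers move at their own pace and stop on an object; "force" is the grip in N (left out, the last holds). Time passes only in rows, so rows that repeat a pose let the fingers close, or fill a call up. It gives the time, the measured TCP pose, the force, the opening and the grip force at its end, in the units of the state.
- read_state(): the state, without advancing time (a new reading comes with each control period).
- camera(name): name is "scene" or "top" or "wrist"; returns the picture (480x640x3 uint8, blue, green, red); there is no depth.
- get_calibration(name): a dict with "K" (3x3 intrinsics, pixels), "k1" (the pictures are not rectified: a ray, as slopes to the right and down, at radius r is drawn at 1 + k1 r^2 times it, then the intrinsics apply), "position" and "rotation" of the camera in the world. Camera axes: x right, y down, z forward; pixel columns grow to the right and rows downward; lengths in m; the calibration is good to about 2 mm. A picture is of the moment at which its call begins: read the wrist's pose just before it. get_calibration takes no time and is no camera call; for the wrist camera it gives the pose at the moment of the call.
- close_job(): hands the job in; it is judged then, once.
The state is a dict: "time": time; "joint_positions": joint angles; "joint_vel": joint speeds; "joint_torque": joint torques, N m; "ee_pos": TCP position; "eef_rot": TCP orientation; "ft_force": force on the tool from outside, world axes, zero at the start; "torque": the same for the moment, N m; "width": finger opening in m; "grip_force": force on a finger pad.
Only numpy, scipy, OpenCV 4.12 (cv2) and the standard library are available. Lean on these libraries where they do the work, as an engineer would, in place of code of your own. Each camera call takes 0.05 s, during which the arm holds its last target. There are 200 camera calls.

## Working session

There is one attempt and no reset: what is moved stays moved. The work goes in short steps, Python scripts to look and compute and a tool call to move; the robot and the scene stay as the last step left them, time stands still between calls to the robot, and variables do not carry over. Pictures are saved under pics/ and viewed, at most 10 in all, crops included, and the job is handed in when it is done.

Besides the shell and the picture viewer there is one more tool, called as a command line: name --pt "numbers of a row" for each row, then --argument value for the rest. drive_tool: Moves the arm, as the interface text tells. Its arguments: {"type":"object","properties":{"increments":{"type":"array","items":{"type":"array","items":{"type":"number"}}},"claw":{"type":"number"},"force":{"type":"number"}},"required":["increments"]}

```bash
mkdir -p pics; cat > h.py <<'E'
from bench import *
import numpy as np, cv2
from scipy.spatial.transform import Rotation as R
def px2w(name,pts,z,cal=None):
    c=cal or get_calibration(name);K=np.array(c["K"]);k1=c["k1"]
    Rm=np.array(c["rotation"]);
    if Rm.shape!=(3,3): Rm=R.from_quat(Rm).as_matrix()
    p=np.array(c["position"]);out=[]
    for (u,v) in pts:
        d=np.array([(u-K[0,2])/K[0,0],(v-K[1,2])/K[1,1]]);s=d.copy()
        for _ in range(20): s=d/(1+k1*(s@s))
        r=Rm@np.array([s[0],s[1],1]);out.append(p+r*(z-p[2])/r[2])
    return np.array(out)
def rows(target,rotz=0):
    "tool-frame scaled shift to world target from current"
    s=read_state();Rt=R.from_quat(s["eef_rot"])
    return Rt.inv().apply(np.array(target)-s["ee_pos"])/0.3
E
python3 - <<'E'
from h import *
s=read_state();print(s)
for n in("top","scene","wrist"):
    cv2.imwrite(f"pics/{n}0.png",camera(n));c=get_calibration(n);print(n,c["position"],c["K"],c["k1"],c["rotation"])
import bench
print([x for x in dir(bench) if 'hold' in x])
E
```

```text
{'time': 0.0, 'joint_positions': array([ 1.08034329,  0.33284456, -0.06471976,  1.46091833,  0.0215935 ,
        1.34990334, -0.08853105]), 'joint_vel': array([-3.82509273e-05, -1.65130813e-04,  2.32807852e-03, -1.56189120e-03,
       -6.80573569e-04,  7.15603237e-04, -1.06761660e-04]), 'joint_torque': array([ 6.33471882e-04, -6.23250961e+01,  2.50170229e-02, -3.89888620e+01,
       -6.13421900e-02,  4.00051929e-02,  1.33434278e-04]), 'ee_pos': array([ 0.28169383, -0.55749472,  0.22178202]), 'eef_rot': array([ 9.72762726e-01,  2.31802080e-01, -1.84583839e-04, -6.63951833e-04]), 'ft_force': array([-0.26546058,  0.66690728,  0.07350248]), 'torque': array([-0.02103003, -0.01414913, -0.04686979]), 'grip_force': 0.0, 'width': 0.08688971464064435}
top [0.33482566 0.02859224 1.16290296] [[454.97862289   0.         320.17746598]
 [  0.         454.97862289 239.57699815]
 [  0.           0.           1.        ]] 0.0035765271733468004 [-0.69492556  0.71667009 -0.03080909  0.05013238]
scene [ 1.02912841 -0.20140184  1.02151151] [[482.038769     0.         321.67519537]
 [  0.         482.038769   225.25701081]
 [  0.           0.           1.        ]] -0.06000290436229066 [ 0.79886306  0.53289006 -0.15068201 -0.23482108]
wrist [ 0.35114852 -0.52239146  0.38442676] [[357.73315662   0.         313.31031056]
 [  0.         357.73315662 246.70364344]
 [  0.           0.           1.        ]] 0.005625606824709549 [ 0.84289155 -0.51875001 -0.07502601  0.12166905]
['hold_point_z']
```

View pics/top0.png

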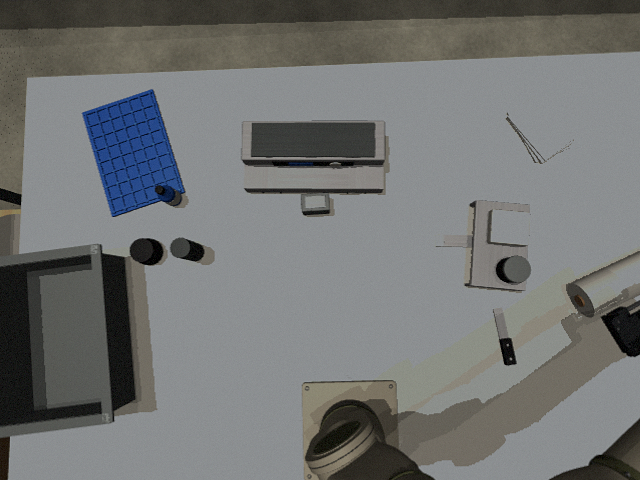

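View pics/scene0.png

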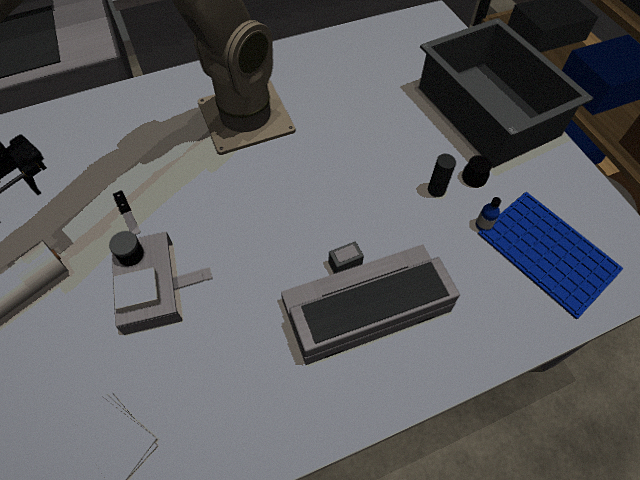

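The top view shows the sealer at (314,157) and the block at (316,204). The riser is at (498,246), with a blade sticking out at (436–472,241). The jar, canister and bottle stand at the left. There are two gauge candidates: the blade under the riser at (455,241), and a free-lying small one with a black handle at (503,336). The first fits because it lies under the riser with its handle hidden. I'll confirm that in an enlarged crop.

```bash
python3 - <<'E'
from h import *
im=cv2.imread("pics/top0.png")
a=cv2.resize(im[190:310,420:540],(480,480),interpolation=cv2.INTER_CUBIC)
b=cv2.resize(im[115:225,235:395],(640,440),interpolation=cv2.INTER_CUBIC)[:,:]
c=np.zeros((480,800,3),np.uint8);c[:,:400]=a[:,:400]
c=np.zeros((590,800,3),np.uint8)
c[:320,:480]=cv2.resize(im[200:280,420:540],(480,320),interpolation=cv2.INTER_CUBIC)
c[:300,480:800]=cv2.resize(im[300:375,465:545],(320,300),interpolation=cv2.INTER_CUBIC)
c[325:590,:640]=cv2.resize(im[165:218,236:396][:, :128],(640,265),interpolation=cv2.INTER_CUBIC)
c=np.clip(c.astype(int)*1.3,0,255).astype(np.uint8)
cv2.imwrite("pics/crop1.png",c)
print(px2w("top",[(436,236),(436,246),(470,236),(470,246)],.006))
print("sealer front top",px2w("top",[(245,192),(384,193)],.048))
print("block top",px2w("top",[(301,195),(329,194),(302,214),(329,213)],.056))
print("riser",px2w("top",[(476,201),(468,288),(530,205),(525,291)],.056))
print("riser-ish jar",px2w("top",[(503,310),(510,364)],.01))
print(px2w("top",[(148,252),(180,250),(160,190)],.06), hold_point_z)
E
```

```text
[[ 0.46800509 -0.23648656  0.006     ]
 [ 0.44248167 -0.23500634  0.006     ]
 [ 0.46520369 -0.32206452  0.006     ]
 [ 0.43974631 -0.32037456  0.006     ]]
sealer front top [[ 0.5898192   0.24236845  0.048     ]
 [ 0.57492713 -0.10482052  0.048     ]]
block top [[0.575449   0.10135774 0.056     ]
 [0.57551213 0.03187308 0.056     ]
 [0.52762992 0.10004962 0.056     ]
 [0.52785131 0.03336745 0.056     ]]
riser [[ 0.54527128 -0.32715547  0.056     ]
 [ 0.33436617 -0.29383058  0.056     ]
 [ 0.53079736 -0.45657787  0.056     ]
 [ 0.32334401 -0.42796115  0.056     ]]
riser-ish jar [[ 0.27774686 -0.38946477  0.01      ]
 [ 0.14705822 -0.39657339  0.01      ]]
[[0.44520126 0.48120849 0.06      ]
 [0.44761378 0.40189736 0.06      ]
 [0.59970962 0.45316765 0.06      ]] 0.0187
```

View pics/crop1.png

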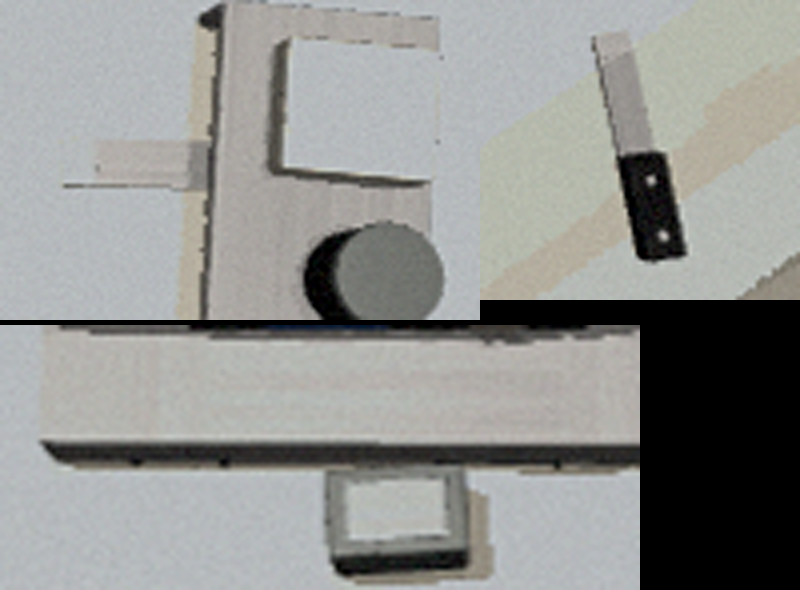

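The crop confirms it. The blade under the riser is about 30 mm wide with roughly 80 mm showing, running from about (435.5,241) to (470,241), so it is the large gauge. The free one on the right is the smaller decoy. The left mouth shows as marks on the sealer front at about x=263..280, row 193.

```bash
cat >> h.py <<'E'
def go(x,y,z,yaw,n=1):
    "print scaled increments (shift, turn) from current pose to tool-down pose of given yaw (deg), and partial 1/n"
    s=read_state();R0=R.from_quat(s["eef_rot"]);a=np.radians(yaw)/2
    Rt=R.from_quat([np.cos(a),np.sin(a),0,0])
    d=R0.inv().apply(np.array([x,y,z])-s["ee_pos"])/0.3;r=(R0.inv()*Rt).as_rotvec()/(np.pi/4)
    print("inc",np.round(d,3),np.round(r,3))
def st():
    s=read_state();q=s["eef_rot"];print("t",round(s["time"],2),"p",np.round(s["ee_pos"],4),"yaw",round(np.degrees(2*np.arctan2(q[1],q[0])),2),"F",np.round(s["ft_force"],1),"w",round(s["width"],4),"g",round(s["grip_force"],1))
E
python3 - <<'E'
from h import *
print("front top",px2w("top",[(244.3,188.5),(384,188.5)],.048),"front bot",px2w("top",[(250,192.8),(384,193)],0))
print("mouth L edges",px2w("top",[(263.4,192),(280.4,192),(347.6,192)],.006))
print("block top",px2w("top",[(301.6,193.6),(329.6,193.2),(302.5,209.5),(329,209.5)],.056))
go(.456,-.266,.16,87.4);print(get_calibration("wrist")["K"])
E
```

```text
front top [[ 0.59883934  0.2440418   0.048     ]
 [ 0.58632302 -0.10533318  0.048     ]] front bot [[ 0.59819875  0.23845455  0.        ]
 [ 0.58526424 -0.11056435  0.        ]]
mouth L edges [[ 0.59771884  0.2023471   0.006     ]
 [ 0.59614451  0.15802819  0.006     ]
 [ 0.58994238 -0.01622154  0.006     ]]
block top [[0.5789316  0.09978115 0.056     ]
 [0.57747616 0.03032468 0.056     ]
 [0.53885073 0.0985355  0.056     ]
 [0.53659665 0.03309323 0.056     ]]
inc [ 0.957 -0.605  0.207] [-1.000e-03 -1.000e-03 -1.347e+00]
[[357.73315662   0.         313.31031056]
 [  0.         357.73315662 246.70364344]
 [  0.           0.           1.        ]]
```

drive_tool --pt "0.11 -0.07 0 0 0 -0.15" --pt "0.22 -0.14 0 0 0 -0.3" --pt "0.33 -0.21 0 0 0 -0.45" --pt "0.44 -0.28 0 0 0 -0.6" --pt "0.55 -0.35 0 0 0 -0.75" --claw 0

```text
time: 0.57
ee_pos: [0.3823, -0.3879, 0.2224]
eef_rot: [0.862, 0.507, -0.0, -0.0]
ft_force: [0.2, -1.1, -0.5]
width: 0.0874
grip_force: 0.0
```

```bash
python3 -c "
from h import *
st();go(.456,-.266,.17,87.4)"
```

```text
t 0.57 p [ 0.3823 -0.3879  0.2224] yaw 60.88 F [ 0.2 -1.1 -0.5] w 0.0874 g 0.0
inc [0.475 0.017 0.175] [-0.     0.    -0.589]
```

drive_tool --pt "0.12 0.005 0.03 0 0 -0.15" --pt "0.24 0.01 0.06 0 0 -0.3" --pt "0.36 0.015 0.1 0 0 -0.45" --pt "0.475 0.017 0.175 0 0 -0.589" --pt "0.475 0.017 0.175 0 0 -0.589"

```text
time: 0.98
ee_pos: [0.4583, -0.2601, 0.1666]
eef_rot: [0.719, 0.694, 0.001, -0.003]
ft_force: [1.0, 0.9, -0.9]
width: 0.0871
grip_force: 0.0
```

```bash
python3 -c "
from h import *
st();cv2.imwrite('pics/w1.png',camera('wrist'));go(.456,-.266,.1,87.4);go(.456,-.266,.003,87.4)
import json;c=get_calibration('wrist');json.dump({k:np.array(v).tolist() for k,v in c.items()},open('w1.json','w'))"
```

```text
t 0.98 p [ 0.4583 -0.2601  0.1666] yaw 87.97 F [ 1.   0.9 -0.9] w 0.0871 g 0.0
inc [-0.008 -0.002  0.227] [-0.003 -0.004  0.002]
inc [-0.009 -0.002  0.55 ] [-0.003 -0.004  0.002]
```

View pics/w1.png

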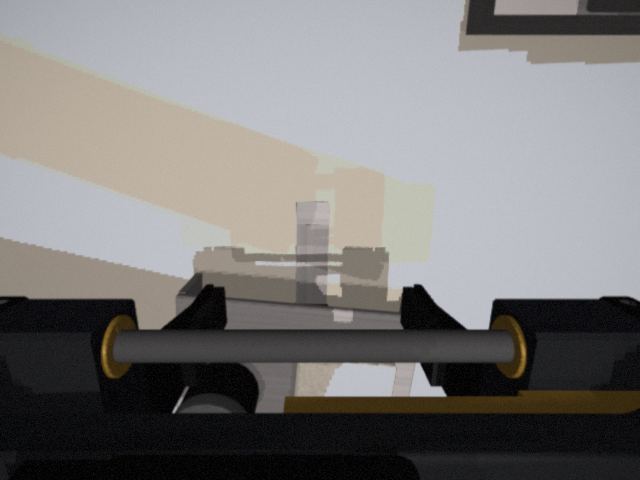

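The wrist view shows the blade's tip edge at (297..328, 202). The blade runs straight down to (296..327, 300) at the riser front.

```bash
python3 -c "
from h import *
import json;c=json.load(open('w1.json'))
print(px2w('wrist',[(297,202),(328,202)],.003,c),px2w('wrist',[(297,240),(328,240),(296,298),(327,298)],.006,c));st()"
```

```text
[[ 0.44270843 -0.23861793  0.003     ]
 [ 0.47122676 -0.23986424  0.003     ]] [[ 0.44083121 -0.27401577  0.006     ]
 [ 0.46996516 -0.27528232  0.006     ]
 [ 0.43647606 -0.33322319  0.006     ]
 [ 0.46705071 -0.33454098  0.006     ]]
t 1.03 p [ 0.457  -0.2638  0.168 ] yaw 87.5 F [-0.1 -1.2  0.6] w 0.0872 g 0.0
```

drive_tool --pt "-0.01 -0.003 0.1 0 0 0" --pt "-0.015 -0.003 0.2 0 0 0" --pt "-0.018 -0.003 0.3 0 0 0" --pt "-0.018 -0.003 0.4 0 0 0" --pt "-0.018 -0.003 0.45 0 0 0"

```text
time: 1.45
ee_pos: [0.4528, -0.2739, 0.0318]
eef_rot: [0.726, 0.688, -0.001, -0.002]
ft_force: [-1.0, 0.9, -0.9]
width: 0.0871
grip_force: 0.0
```

```bash
python3 -c "
from h import *
st();go(.455,-.269,.004,87.0)"
```

```text
t 1.45 p [ 0.4528 -0.2739  0.0318] yaw 86.91 F [-1.   0.9 -0.9] w 0.0871 g 0.0
inc [0.017 0.007 0.093] [-0.005 -0.002 -0.002]
```

drive_tool --pt "0.01 0.004 0.03 0 0 0" --pt "0.012 0.004 0.06 0 0 0" --pt "0.012 0.004 0.08 0 0 0" --pt "0.012 0.004 0.093 0 0 0" --pt "0.012 0.004 0.093 0 0 0"

```text
time: 1.87
ee_pos: [0.4565, -0.2702, 0.0072]
eef_rot: [0.725, 0.689, -0.0, 0.0]
ft_force: [-0.9, 0.3, -0.0]
width: 0.087
grip_force: 0.0
```

drive_tool --pt "0 0 0 0 0 0" --pt "0 0 0 0 0 0" --pt "0 0 0 0 0 0" --pt "0 0 0 0 0 0" --pt "0 0 0 0 0 0" --claw 1 --force 25

```text
time: 2.28
ee_pos: [0.4566, -0.2701, 0.0075]
eef_rot: [0.725, 0.689, 0.0, 0.0]
ft_force: [0.3, 0.1, -0.2]
width: 0.0613
grip_force: 0.0
```

```bash
python3 -c "
from h import *
st()"
```

```text
t 2.28 p [ 0.4566 -0.2701  0.0075] yaw 87.05 F [ 0.3  0.1 -0.2] w 0.0613 g 0.0
```

drive_tool --pt "0 0 0.01 0 0 0" --pt "0 0 0.018 0 0 0" --pt "0 0 0.018 0 0 0" --pt "0 0 0.018 0 0 0" --pt "0 0 0.018 0 0 0" --claw 0.2

```text
time: 2.7
ee_pos: [0.4565, -0.2699, 0.0017]
eef_rot: [0.725, 0.689, -0.0, -0.0]
ft_force: [0.7, 0.5, -0.0]
width: 0.0695
grip_force: 0.0
```

drive_tool --pt "0 0 0 0 0 0" --pt "0 0 0 0 0 0" --pt "0 0 0 0 0 0" --pt "0 0 0 0 0 0" --pt "0 0 0 0 0 0" --claw 1

```text
time: 3.12
ee_pos: [0.4565, -0.27, 0.0018]
eef_rot: [0.725, 0.689, 0.0, 0.0]
ft_force: [-0.0, -0.4, -0.3]
width: 0.0438
grip_force: 0.0
```

drive_tool --pt "0 0 0 0 0 0" --pt "0 0 0 0 0 0" --pt "0 0 0 0 0 0" --pt "0 0 0 0 0 0" --pt "0 0 0 0 0 0"

```text
time: 3.53
ee_pos: [0.4565, -0.27, 0.0017]
eef_rot: [0.725, 0.689, -0.0, 0.0]
ft_force: [0.7, -0.4, 0.9]
width: 0.0297
grip_force: 25.0
```

```bash
python3 -c "
from h import *
st()"
```

```text
t 3.53 p [ 0.4565 -0.27    0.0017] yaw 87.06 F [ 0.7 -0.4  0.9] w 0.0297 g 25.0
```

drive_tool --pt "0.05 0 0 0 0 0" --pt "0.12 0 0 0 0 0" --pt "0.2 0 0 0 0 0" --pt "0.28 0 0 0 0 0" --pt "0.36 0 0 0 0 0"

```text
time: 3.95
ee_pos: [0.4618, -0.1614, 0.0017]
eef_rot: [0.725, 0.688, -0.0, 0.0]
ft_force: [0.8, -0.4, -1.1]
width: 0.0296
grip_force: 25.0
```

drive_tool --pt "0.08 0 0 0 0 0" --pt "0.16 0 0 0 0 0" --pt "0.24 0 0 0 0 0" --pt "0.32 0 0 0 0 0" --pt "0.36 0 0 0 0 0"

```text
time: 4.37
ee_pos: [0.4675, -0.0513, 0.0018]
eef_rot: [0.724, 0.69, 0.0, -0.0]
ft_force: [0.8, 0.3, -2.0]
width: 0.029
grip_force: 25.0
```

```bash
python3 -c "
from h import *
st();im=camera('top');cv2.imwrite('pics/top1.png',cv2.resize(im[140:300,230:470],(720,480)));
go(.525,-.073,.002,-2.1)"
```

```text
t 4.37 p [ 0.4675 -0.0513  0.0018] yaw 87.21 F [ 0.8  0.3 -2. ] w 0.029 g 25.0
inc [-0.068  0.194 -0.001] [-1.000e-03 -2.000e-03  1.987e+00]
```

View pics/top1.png

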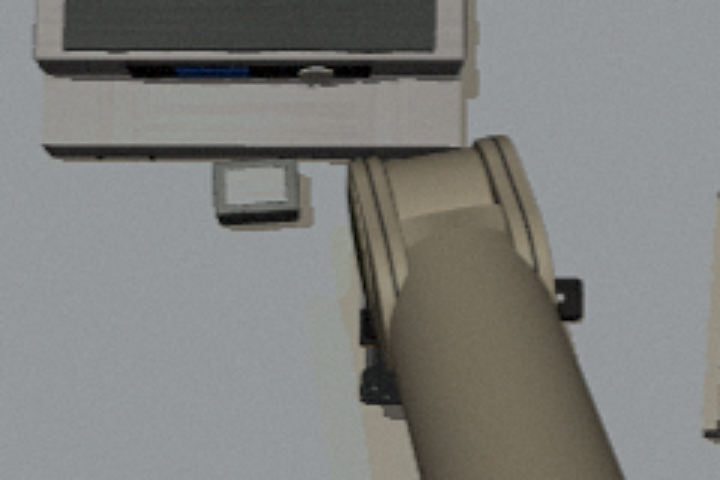

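drive_tool --pt "0 0.01 0 0 0 0.12" --pt "-0.01 0.02 0 0 0 0.25" --pt "-0.02 0.04 0 0 0 0.39" --pt "-0.025 0.05 0 0 0 0.53" --pt "-0.03 0.06 0 0 0 0.66"

```text
time: 4.83
ee_pos: [0.4854, -0.0649, 0.0017]
eef_rot: [0.879, 0.477, 0.0, 0.0]
ft_force: [0.2, -0.0, -0.2]
width: 0.0295
grip_force: 25.0
```

```bash
python3 -c "
from h import *
st();go(.525,-.073,.002,-2.1)"
```

```text
t 4.83 p [ 0.4854 -0.0649  0.0017] yaw 57.02 F [ 0.2 -0.  -0.2] w 0.0295 g 25.0
inc [ 0.049  0.125 -0.001] [ 1.000e-03 -0.000e+00  1.314e+00]
```

drive_tool --pt "0 0.01 0 0 0 0.12" --pt "0.01 0.02 0 0 0 0.25" --pt "0.015 0.04 0 0 0 0.39" --pt "0.02 0.05 0 0 0 0.53" --pt "0.025 0.062 0 0 0 0.66"

```text
time: 5.25
ee_pos: [0.5049, -0.0688, 0.0018]
eef_rot: [0.972, 0.236, -0.0, 0.0]
ft_force: [0.8, -1.1, 1.0]
width: 0.0295
grip_force: 25.0
```

drive_tool --pt "0.01 0.01 0 0 0 0.14" --pt "0.02 0.02 0 0 0 0.28" --pt "0.03 0.03 0 0 0 0.42" --pt "0.045 0.04 0 0 0 0.55" --pt "0.053 0.042 0 0 0 0.655"

```text
time: 5.67
ee_pos: [0.525, -0.0728, 0.0018]
eef_rot: [1.0, -0.019, 0.0, 0.0]
ft_force: [-1.5, -1.2, 1.3]
width: 0.029
grip_force: 25.0
```

drive_tool --pt "0 0 0 0 0 0" --pt "0 0 0 0 0 0" --pt "0 0 0 0 0 0" --pt "0 0 0 0 0 0" --pt "0 0 0 0 0 0" --claw 0.2

```text
time: 6.08
ee_pos: [0.5246, -0.0718, 0.0018]
eef_rot: [1.0, -0.015, 0.0, 0.0]
ft_force: [0.3, -0.1, 0.0]
width: 0.0547
grip_force: 0.0
```

```bash
python3 -c "
from h import *
st();go(.41,-.073,.15,-2.1)"
```

```text
t 6.08 p [ 0.5246 -0.0718  0.0018] yaw -1.75 F [ 0.3 -0.1  0. ] w 0.0547 g 0.0
inc [-0.382  0.016 -0.494] [ 0.    -0.     0.008]
```

drive_tool --pt "0 0 -0.1 0 0 0" --pt "0 0 -0.2 0 0 0" --pt "-0.1 0 -0.3 0 0 0" --pt "-0.22 0.01 -0.42 0 0 0" --pt "-0.34 0.014 -0.5 0 0 0" --claw 0

```text
time: 6.5
ee_pos: [0.4316, -0.0725, 0.1467]
eef_rot: [1.0, -0.015, 0.001, 0.0]
ft_force: [0.7, -0.6, 0.2]
width: 0.0846
grip_force: 0.0
```

drive_tool --pt "0 0 0 0 0 0" --pt "0 0 0 0 0 0" --pt "0 0 0 0 0 0" --pt "0 0 0 0 0 0" --pt "0 0 0 0 0 0"

```text
time: 6.92
ee_pos: [0.432, -0.0723, 0.1438]
eef_rot: [1.0, -0.016, -0.001, -0.0]
ft_force: [-0.8, 0.4, -1.1]
width: 0.0868
grip_force: 0.0
```

```bash
python3 -c "
from h import *
import json;c=get_calibration('wrist');json.dump({k:np.array(v).tolist() for k,v in c.items()},open('w2.json','w'))
st();cv2.imwrite('pics/w2.png',camera('wrist'));cv2.imwrite('pics/top2.png',camera('top'))"
```

```text
t 6.92 p [ 0.432  -0.0723  0.1438] yaw -1.78 F [-0.8  0.4 -1.1] w 0.0868 g 0.0
```

View pics/w2.png

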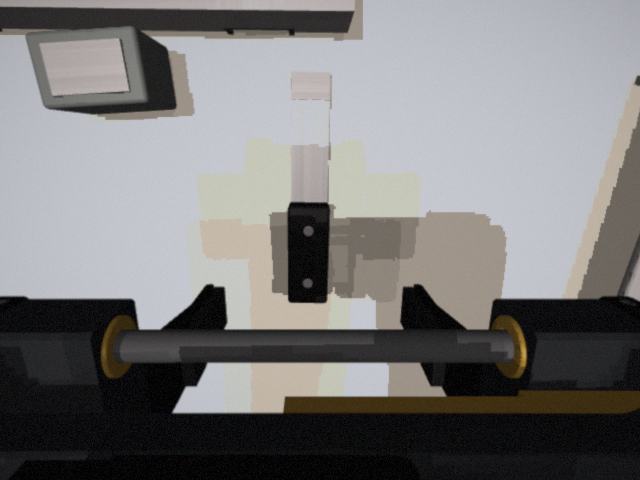

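The wrist view shows the gauge lying free and aligned. Its tip is at (291..331,73), the shoulder at row 204 and the handle end at row 301. The right mouth's edges are at (230,30) and (292,31), and the block's top is at upper left.

```bash
python3 -c "
from h import *
import json;c=json.load(open('w2.json'))
f=lambda l,p,z:print(l,np.round(px2w('wrist',p,z,c),4)[:,:2].tolist())
f('tip',[(291,73),(331,73)],.003);f('blade',[(291,130),(330,130),(291,195),(328.5,195)],.006)
f('handle top front/back',[(289,204),(329,204),(288,301),(327,301)],.026)
f('mouthR',[(230,31),(292,32)],.006);f('front bottom',[(5,30),(354,38)],0);f('fronttop',[(0,9),(354,11)],.048)
f('block top',[(27,34),(134,27),(47,108),(148,104)],.056)
go(.41,-.073,.15,-2.1)"
```

```text
tip [[0.5604, -0.0589], [0.5594, -0.0898]]
blade [[0.5186, -0.057], [0.5176, -0.0881], [0.4668, -0.0545], [0.4658, -0.0859]]
handle top front/back [[0.4626, -0.0539], [0.4617, -0.0854], [0.3792, -0.0488], [0.3781, -0.0821]]
mouthR [[0.5895, -0.0153], [0.5875, -0.0612]]
front bottom [[0.5965, 0.1548], [0.5835, -0.1078]]
fronttop [[0.5945, 0.1187], [0.587, -0.1026]]
block top [[0.5782, 0.1], [0.5802, 0.0335], [0.5355, 0.0983], [0.5361, 0.0323]]
inc [-0.073  0.005 -0.02 ] [-0.001  0.003  0.007]
```

```bash
python3 -c "
from h import *
st();go(.414,-.0676,.004,-2.6)"
```

```text
t 7.02 p [ 0.432  -0.0723  0.144 ] yaw -1.79 F [ 0.7  0.7 -0.1] w 0.0869 g 0.0
inc [-0.059 -0.014  0.467] [-0.001  0.003  0.018]
```

drive_tool --pt "-0.03 -0.01 0.08 0 0 0.01" --pt "-0.059 -0.014 0.18 0 0 0.018" --pt "-0.059 -0.014 0.28 0 0 0.018" --pt "-0.059 -0.014 0.37 0 0 0.018" --pt "-0.059 -0.014 0.43 0 0 0.018"

```text
time: 7.43
ee_pos: [0.413, -0.0674, 0.0131]
eef_rot: [1.0, -0.023, -0.002, -0.0]
ft_force: [0.3, 0.1, -0.1]
width: 0.087
grip_force: 0.0
```

drive_tool --pt "0 0 0.02 0 0 0" --pt "0 0 0.036 0 0 0" --pt "0 0 0.036 0 0 0" --pt "0 0 0.036 0 0 0" --pt "0 0 0.036 0 0 0"

```text
time: 7.85
ee_pos: [0.4154, -0.0679, 0.0062]
eef_rot: [1.0, -0.023, 0.001, 0.0]
ft_force: [-0.0, -0.3, -0.8]
width: 0.0866
grip_force: 0.0
```

drive_tool --pt "0 0 0 0 0 0" --pt "0 0 0 0 0 0" --pt "0 0 0 0 0 0" --pt "0 0 0 0 0 0" --pt "0 0 0 0 0 0" --claw 1 --force 30

```text
time: 8.27
ee_pos: [0.4146, -0.0678, 0.0054]
eef_rot: [1.0, -0.023, 0.0, 0.0]
ft_force: [-0.3, -0.2, -0.0]
width: 0.0615
grip_force: 0.0
```

drive_tool --pt "0 0 0 0 0 0" --pt "0 0 0 0 0 0" --pt "0 0 0 0 0 0" --pt "0 0 0 0 0 0" --pt "0 0 0 0 0 0"

```text
time: 8.68
ee_pos: [0.4144, -0.0677, 0.0052]
eef_rot: [1.0, -0.023, -0.0, 0.0]
ft_force: [0.3, 0.6, 1.5]
width: 0.0337
grip_force: 30.0
```

```bash
python3 -c "
from h import *
st();
# TCP so that gauge is on lane axis, tip 15 mm before mouth; gauge TCP->tip 0.147
a=np.radians(-2.2);u=np.array([np.cos(a),np.sin(a)]);m=np.array([.5885,-.0395])
for d in (.015,0,-.06,-.1):
    p=m-(.147+d)*u;print(d,p);go(p[0],p[1],read_state()['ee_pos'][2],-2.4)"
```

```text
t 8.68 p [ 0.4144 -0.0677  0.0052] yaw -2.62 F [0.3 0.6 1.5] w 0.0337 g 30.0
0.015 [ 0.42661941 -0.03328117]
inc [ 0.035 -0.117 -0.   ] [ 0.     0.    -0.005]
0 [ 0.44160835 -0.03385699]
inc [ 0.085 -0.117 -0.   ] [ 0.     0.    -0.005]
-0.06 [ 0.50156413 -0.03616026]
inc [ 0.285 -0.118 -0.   ] [ 0.     0.    -0.005]
-0.1 [ 0.54153464 -0.03769577]
inc [ 0.419 -0.119 -0.   ] [ 0.     0.    -0.005]
```

drive_tool --pt "0 -0.03 0 0 0 0" --pt "0.01 -0.06 0 0 0 0" --pt "0.02 -0.09 0 0 0 -0.005" --pt "0.03 -0.117 0 0 0 -0.005" --pt "0.035 -0.117 0 0 0 -0.005"

```text
time: 9.1
ee_pos: [0.4272, -0.0307, 0.0052]
eef_rot: [1.0, -0.019, 0.0, -0.0]
ft_force: [-0.1, 1.3, -0.7]
width: 0.0336
grip_force: 30.0
```

drive_tool --pt "0.02 0 0 0 0 0" --pt "0.04 0 0 0 0 0" --pt "0.06 0 0 0 0 0" --pt "0.08 0 0 0 0 0" --pt "0.1 0 0 0 0 0"

```text
time: 9.52
ee_pos: [0.4554, -0.0342, 0.0051]
eef_rot: [1.0, -0.021, -0.002, 0.0]
ft_force: [-11.9, 1.1, 15.1]
width: 0.0339
grip_force: 30.0
```

```bash
python3 -c "
from h import *
st();go(.5015,-.0362,.0052,-2.3)"
```

```text
t 9.52 p [ 0.4554 -0.0342  0.0051] yaw -2.37 F [-11.9   1.1  15.1] w 0.0339 g 30.0
inc [ 0.154  0.    -0.001] [ 0.     0.004 -0.002]
```

drive_tool --pt "0 0 0 0 0 0" --pt "0 0 0 0 0 0" --pt "0 0 0 0 0 0" --pt "0 0 0 0 0 0" --pt "0 0 0 0 0 0"

```text
time: 9.93
ee_pos: [0.4565, -0.0344, 0.0052]
eef_rot: [1.0, -0.021, 0.0, 0.0]
ft_force: [1.3, 0.5, -0.8]
width: 0.0338
grip_force: 30.0
```

```bash
python3 -c "
from h import *
st();s=read_state();print(s['torque'],s['eef_rot']);c=get_calibration('wrist');import json;json.dump({k:np.array(v).tolist() for k,v in c.items()},open('w3.json','w'))
im=camera('wrist');cv2.imwrite('pics/w3.png',cv2.resize(im[:330,120:520],(800,660))[:600])"
```

```text
t 9.93 p [ 0.4565 -0.0344  0.0052] yaw -2.4 F [ 1.3  0.5 -0.8] w 0.0338 g 30.0
[ 0.11782611 -0.17199183 -0.02730571] [ 9.99780991e-01 -2.09273874e-02  1.23897108e-04  9.08155801e-06]
```

View pics/w3.png

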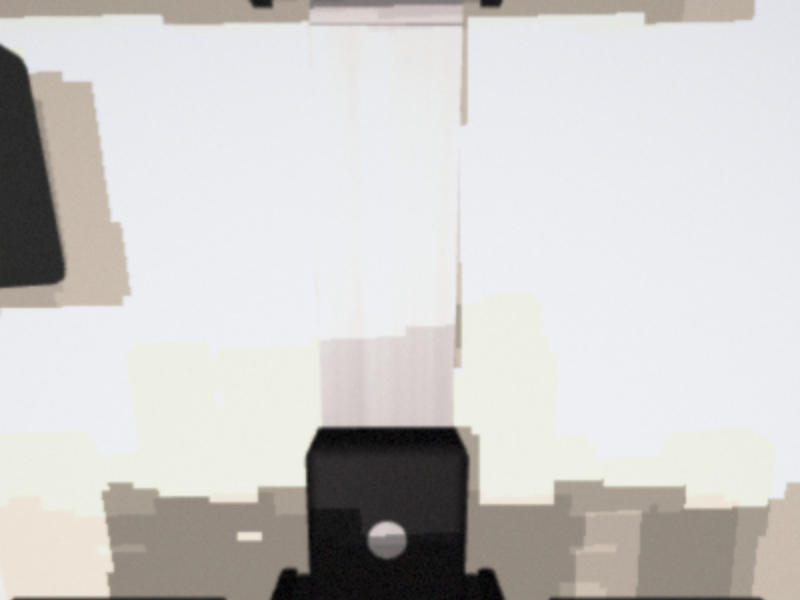

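The wrist crop shows the blade in the right mouth. The blade's edges are at 310..463 and the lane edges at about 262..490, so it sits about 2 mm right of centre. I'll carry on slowly.

drive_tool --pt "0.02 -0.003 0 0 0 0" --pt "0.04 -0.005 0 0 0 0" --pt "0.06 -0.005 0 0 0 0" --pt "0.08 -0.005 0 0 0 0" --pt "0.1 -0.005 0 0 0 0"

```text
time: 10.4
ee_pos: [0.4863, -0.0343, 0.0051]
eef_rot: [1.0, -0.021, -0.001, 0.0]
ft_force: [-7.3, -0.3, 7.4]
width: 0.0337
grip_force: 30.0
```

drive_tool --pt "0.01 0 0 0 0 0" --pt "0.02 0 0 0 0 0" --pt "0.03 0 0 0 0 0" --pt "0.03 0 0 0 0 0" --pt "0.03 0 0 0 0 0"

```text
time: 10.82
ee_pos: [0.4937, -0.0346, 0.0051]
eef_rot: [1.0, -0.021, -0.002, 0.0]
ft_force: [-12.1, 1.3, 14.1]
width: 0.0336
grip_force: 30.0
```

drive_tool --pt "0 0 0 0 0 0" --pt "0 0 0 0 0 0" --pt "0 0 0 0 0 0" --pt "0 0 0 0 0 0" --pt "0 0 0 0 0 0"

```text
time: 11.23
ee_pos: [0.4937, -0.0346, 0.0051]
eef_rot: [1.0, -0.021, -0.002, 0.0]
ft_force: [-11.9, 1.5, 13.4]
width: 0.0342
grip_force: 30.0
```

```bash
python3 -c "
from h import *
st();print(read_state()['torque'])"
```

```text
t 11.23 p [ 0.4937 -0.0346  0.0051] yaw -2.41 F [-11.9   1.5  13.4] w 0.0342 g 30.0
[0.22518155 2.64567274 0.01851952]
```

drive_tool --pt "0 0 -0.002 0 0 0" --pt "0 0 -0.004 0 0 0" --pt "0 0 -0.004 0 0 0" --pt "0 0 -0.004 0 0 0" --pt "0 0 -0.004 0 0 0"

```text
time: 11.65
ee_pos: [0.4953, -0.0347, 0.0061]
eef_rot: [1.0, -0.021, -0.0, 0.0]
ft_force: [-0.7, 1.3, -3.5]
width: 0.0339
grip_force: 30.0
```

```bash
python3 -c "
from h import *
st();print(read_state()['torque'],read_state()['eef_rot'])"
```

```text
t 11.65 p [ 0.4953 -0.0347  0.0061] yaw -2.4 F [-0.7  1.3 -3.5] w 0.0339 g 30.0
[ 0.06667677  0.65819421 -0.03217316] [ 9.99779731e-01 -2.09859459e-02 -2.82542595e-04  2.66845540e-05]
```

drive_tool --pt "0.008 0 0 0 0 0" --pt "0.016 0 0 0 0 0" --pt "0.024 0 0 0 0 0" --pt "0.032 0 0 0 0 0" --pt "0.04 0 0 0 0 0"

```text
time: 12.07
ee_pos: [0.5079, -0.0351, 0.0064]
eef_rot: [1.0, -0.021, 0.0, 0.0]
ft_force: [-1.2, 0.2, -3.6]
width: 0.0339
grip_force: 30.0
```

drive_tool --pt "0.005 0 0 0 0 0" --pt "0.01 0 0 0 0 0" --pt "0.015 0 0 0 0 0" --pt "0.02 0 0 0 0 0" --pt "0.02 0 0 0 0 0"

```text
time: 12.48
ee_pos: [0.5139, -0.0354, 0.0064]
eef_rot: [1.0, -0.021, 0.0, 0.0]
ft_force: [-0.5, -0.6, -3.7]
width: 0.034
grip_force: 30.0
```

```bash
python3 -c "
from h import *
st();print(read_state()['torque'],read_state()['eef_rot'])"
```

```text
t 12.48 p [ 0.5139 -0.0354  0.0064] yaw -2.4 F [-0.5 -0.6 -3.7] w 0.034 g 30.0
[-0.00099911  0.28225463 -0.03286728] [ 9.99779972e-01 -2.09749950e-02  2.40339755e-04  4.13335496e-06]
```

drive_tool --pt "0.006 0 0 0 0 0" --pt "0.012 0 0 0 0 0" --pt "0.018 0 0 0 0 0" --pt "0.024 0 0 0 0 0" --pt "0.03 0 0 0 0 0"

```text
time: 12.9
ee_pos: [0.5227, -0.0357, 0.0064]
eef_rot: [1.0, -0.021, 0.0, 0.0]
ft_force: [-1.1, 0.2, -4.3]
width: 0.0336
grip_force: 30.0
```

```bash
python3 -c "
from h import *
st();print(read_state()['torque'],read_state()['eef_rot'])"
```

```text
t 12.9 p [ 0.5227 -0.0357  0.0064] yaw -2.4 F [-1.1  0.2 -4.3] w 0.0336 g 30.0
[ 0.02231812  0.57470814 -0.01964047] [ 9.99780461e-01 -2.09530112e-02  2.74270088e-05  2.10959049e-05]
```

At 80 mm in there is only about 1 N of drag, so the right lane is open. I'll carry on to home.

drive_tool --pt "0.01 0 0 0 0 0" --pt "0.02 0 0 0 0 0" --pt "0.03 0 0 0 0 0" --pt "0.04 0 0 0 0 0" --pt "0.045 0 0 0 0 0"

```text
time: 13.32
ee_pos: [0.5365, -0.0363, 0.0064]
eef_rot: [1.0, -0.021, 0.0, 0.0]
ft_force: [-0.5, 0.0, -4.8]
width: 0.034
grip_force: 30.0
```

drive_tool --pt "0.003 0 0 0 0 0" --pt "0.006 0 0 0 0 0" --pt "0.009 0 0 0 0 0" --pt "0.012 0 0 0 0 0" --pt "0.015 0 0 0 0 0"

```text
time: 13.73
ee_pos: [0.5405, -0.0365, 0.0064]
eef_rot: [1.0, -0.021, 0.0, 0.0]
ft_force: [-1.7, -0.3, -3.9]
width: 0.0337
grip_force: 30.0
```

drive_tool --pt "0.003 0 0 0 0 0" --pt "0.006 0 0 0 0 0" --pt "0.009 0 0 0 0 0" --pt "0.012 0 0 0 0 0" --pt "0.012 0 0 0 0 0"

```text
time: 14.15
ee_pos: [0.5435, -0.0366, 0.0062]
eef_rot: [1.0, -0.021, -0.001, 0.0]
ft_force: [-4.6, 0.9, -2.0]
width: 0.0336
grip_force: 30.0
```

```bash
python3 -c "
from h import *
st()"
```

```text
t 14.15 p [ 0.5435 -0.0366  0.0062] yaw -2.4 F [-4.6  0.9 -2. ] w 0.0336 g 30.0
```

drive_tool --pt "0.002 0 0 0 0 0" --pt "0.004 0 0 0 0 0" --pt "0.006 0 0 0 0 0" --pt "0.006 0 0 0 0 0" --pt "0.006 0 0 0 0 0"

```text
time: 14.57
ee_pos: [0.5436, -0.0366, 0.006]
eef_rot: [1.0, -0.021, -0.002, 0.0]
ft_force: [-12.3, 0.1, 4.9]
width: 0.0338
grip_force: 30.0
```

```bash
python3 -c "
from h import *
st()"
```

```text
t 14.57 p [ 0.5436 -0.0366  0.006 ] yaw -2.4 F [-12.3   0.1   4.9] w 0.0338 g 30.0
```

The shoulder has met the front face: 12 N with no further travel. I'll release and lift off.

drive_tool --pt "0 0 0 0 0 0" --pt "0 0 0 0 0 0" --pt "0 0 0 0 0 0" --pt "0 0 0 0 0 0" --pt "0 0 0 0 0 0" --claw 0.1

```text
time: 14.98
ee_pos: [0.5465, -0.0368, 0.0068]
eef_rot: [1.0, -0.021, 0.001, 0.0]
ft_force: [-0.4, 0.1, -0.2]
width: 0.0595
grip_force: 0.0
```

drive_tool --pt "0 0 -0.05 0 0 0" --pt "0 0 -0.15 0 0 0" --pt "0 0 -0.27 0 0 0" --pt "0 0 -0.39 0 0 0" --pt "-0.1 0 -0.5 0 0 0"

```text
time: 15.4
ee_pos: [0.521, -0.0354, 0.1569]
eef_rot: [1.0, -0.021, 0.002, -0.0]
ft_force: [-0.6, -0.0, 0.9]
width: 0.0778
grip_force: 0.0
```

drive_tool --pt "-0.1 0 0 0 0 0" --pt "-0.15 0 0 0 0 0" --pt "-0.15 0 0 0 0 0" --pt "-0.15 0 0 0 0 0" --pt "-0.15 0 0 0 0 0" --claw 0

```text
time: 15.82
ee_pos: [0.4736, -0.0337, 0.1544]
eef_rot: [1.0, -0.021, 0.0, 0.0]
ft_force: [0.8, -0.4, -0.4]
width: 0.0868
grip_force: 0.0
```

```bash
python3 -c "
from h import *
import json;c=get_calibration('wrist');json.dump({k:np.array(v).tolist() for k,v in c.items()},open('w4.json','w'))
st();cv2.imwrite('pics/w4.png',camera('wrist'))"
```

```text
t 15.82 p [ 0.4736 -0.0337  0.1544] yaw -2.4 F [ 0.8 -0.4 -0.4] w 0.0868 g 0.0
```

View pics/w4.png

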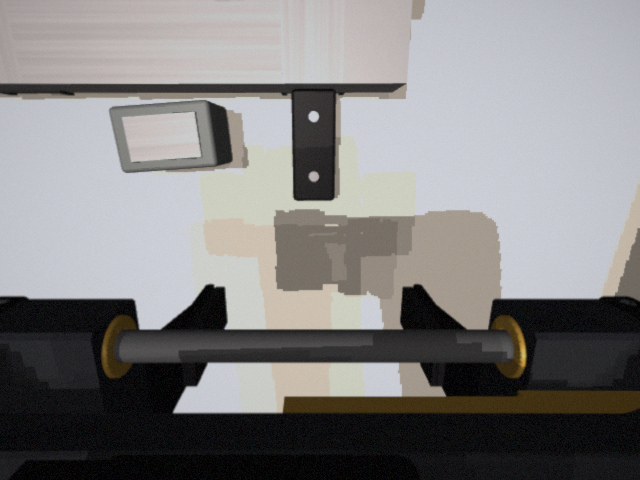

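The view shows the gauge handle flush against the front at the right lane, (293..335, 92..199). The block's top corners are at (110,107), (208,101), (217,165) and (124,171).

```bash
python3 -c "
from h import *
import json;c=json.load(open('w4.json'))
b=px2w('wrist',[(110,107),(208,101),(217,165),(124,171)],.056,c)[:,:2];print(b,b.mean(0),np.degrees(np.arctan2(*(-(b[1]-b[0]))[[0,1]])))
print(px2w('wrist',[(2,93),(404,93)],0,c),px2w('wrist',[(2,85),(404,84)],.048,c),px2w('wrist',[(72,92)],.006,c))
m=b.mean(0);st();go(m[0],m[1],.154,0)"
```

```text
[[0.57942227 0.10042287]
 [0.58050405 0.03342707]
 [0.5380663  0.03237707]
 [0.53664743 0.09916883]] [0.55866001 0.06634896] -0.925067902537179
[[ 0.59953284  0.21529911  0.        ]
 [ 0.58609654 -0.11269056  0.        ]] [[ 0.59723096  0.17567423  0.048     ]
 [ 0.58655225 -0.10099921  0.048     ]] [[0.59718309 0.1546822  0.006     ]]
t 15.87 p [ 0.4737 -0.0336  0.1542] yaw -2.4 F [-0.1  0.1 -0.1] w 0.0868 g 0.0
inc [ 0.269 -0.345  0.001] [-0.    -0.001 -0.053]
```

drive_tool --pt "0.05 -0.07 0 0 0 0" --pt "0.1 -0.14 0 0 0 0" --pt "0.16 -0.21 0 0 0 0" --pt "0.22 -0.28 0 0 0 -0.01" --pt "0.269 -0.345 0 0 0 -0.01"

```text
time: 16.28
ee_pos: [0.5595, 0.0678, 0.1536]
eef_rot: [1.0, -0.017, -0.0, -0.0]
ft_force: [-0.0, -0.5, 0.5]
width: 0.087
grip_force: 0.0
```

drive_tool --pt "0 0 0.02 0 0 0" --pt "0 0 0.06 0 0 0" --pt "0 0 0.1 0 0 0" --pt "0 0 0.14 0 0 0" --pt "0 0 0.16 0 0 0"

```text
time: 16.7
ee_pos: [0.5566, 0.0652, 0.1036]
eef_rot: [1.0, -0.018, -0.001, 0.0]
ft_force: [-0.7, -0.8, -0.2]
width: 0.0872
grip_force: 0.0
```

```bash
python3 -c "
from h import *
st();go(.5585,.0663,.009,-2)"
```

```text
t 16.7 p [0.5566 0.0652 0.1036] yaw -2.03 F [-0.7 -0.8 -0.2] w 0.0872 g 0.0
inc [ 0.007 -0.004  0.315] [ 0.001  0.004 -0.001]
```

drive_tool --pt "0.004 -0.003 0.06 0 0 0" --pt "0.004 -0.003 0.13 0 0 0" --pt "0.004 -0.003 0.2 0 0 0" --pt "0.004 -0.003 0.27 0 0 0" --pt "0.004 -0.003 0.315 0 0 0"

```text
time: 17.12
ee_pos: [0.5578, 0.0663, 0.0093]
eef_rot: [1.0, -0.017, -0.001, 0.0]
ft_force: [-0.4, 0.0, -0.7]
width: 0.0872
grip_force: 0.0
```

drive_tool --pt "0 0 0 0 0 0" --pt "0 0 0 0 0 0" --pt "0 0 0 0 0 0" --pt "0 0 0 0 0 0" --pt "0 0 0 0 0 0" --claw 0.14 --force 5

```text
time: 17.53
ee_pos: [0.5599, 0.0672, 0.0128]
eef_rot: [1.0, -0.017, 0.001, -0.0]
ft_force: [0.5, 0.7, 0.9]
width: 0.0756
grip_force: 0.0
```

```bash
python3 -c "
from h import *
st();go(.5595,.183,.009,-2)"
```

```text
t 17.53 p [0.5599 0.0672 0.0128] yaw -1.96 F [0.5 0.7 0.9] w 0.0756 g 0.0
inc [-0.015 -0.386  0.013] [-0.    -0.002  0.001]
```

drive_tool --pt "0 -0.02 0.005 0 0 0" --pt "-0.002 -0.045 0.01 0 0 0" --pt "-0.003 -0.075 0.01 0 0 0" --pt "-0.004 -0.105 0.01 0 0 0" --pt "-0.005 -0.135 0.01 0 0 0"

```text
time: 17.95
ee_pos: [0.5591, 0.1088, 0.0089]
eef_rot: [1.0, -0.017, 0.0, 0.0]
ft_force: [-0.4, -4.3, 4.2]
width: 0.0748
grip_force: 2.2
```

drive_tool --pt "0 -0.03 0 0 0 0" --pt "-0.002 -0.06 0 0 0 0" --pt "-0.003 -0.09 0 0 0 0" --pt "-0.004 -0.12 0 0 0 0" --pt "-0.005 -0.15 0 0 0 0"

```text
time: 18.37
ee_pos: [0.559, 0.1537, 0.0087]
eef_rot: [1.0, -0.017, -0.0, 0.0]
ft_force: [0.2, -5.1, 3.8]
width: 0.0747
grip_force: 2.2
```

```bash
python3 -c "
from h import *
st();go(.5595,.183,.009,-2)"
```

```text
t 18.37 p [0.559  0.1537 0.0087] yaw -1.95 F [ 0.2 -5.1  3.8] w 0.0747 g 2.2
inc [-0.002 -0.098 -0.001] [0.    0.    0.001]
```

Next, the last stretch of the push, then back off 2.5 mm, open and lift.

drive_tool --pt "0 -0.025 0 0 0 0" --pt "0 -0.05 0 0 0 0" --pt "0 -0.075 0 0 0 0" --pt "0 -0.098 0 0 0 0" --pt "0 -0.098 0 0 0 0"

```text
time: 18.78
ee_pos: [0.5597, 0.1847, 0.0087]
eef_rot: [1.0, -0.016, 0.0, -0.001]
ft_force: [-0.5, 0.9, -0.3]
width: 0.075
grip_force: 0.0
```

drive_tool --pt "0 0.008 0 0 0 0" --pt "0 0.008 0 0 0 0" --pt "0 0.008 0 0 0 0" --pt "0 0.008 0 0 0 0" --pt "0 0.008 0 0 0 0" --claw 0

```text
time: 19.2
ee_pos: [0.56, 0.1797, 0.0087]
eef_rot: [1.0, -0.017, -0.0, -0.0]
ft_force: [0.3, -0.6, 0.5]
width: 0.0865
grip_force: 0.0
```

drive_tool --pt "0 0 -0.05 0 0 0" --pt "0 0 -0.15 0 0 0" --pt "0 0 -0.27 0 0 0" --pt "0 0 -0.38 0 0 0" --pt "-0.1 0 -0.48 0 0 0"

```text
time: 19.62
ee_pos: [0.5337, 0.1798, 0.1543]
eef_rot: [1.0, -0.019, 0.001, -0.001]
ft_force: [-0.3, -0.4, 0.2]
width: 0.0869
grip_force: 0.0
```

drive_tool --pt "-0.1 0.03 0 0 0 0" --pt "-0.2 0.08 0 0 0 0" --pt "-0.25 0.12 0 0 0 0" --pt "-0.25 0.12 0 0 0 0" --pt "-0.25 0.12 0 0 0 0"

```text
time: 20.03
ee_pos: [0.4542, 0.1468, 0.1527]
eef_rot: [1.0, -0.017, 0.001, 0.0]
ft_force: [-0.1, -0.3, 0.3]
width: 0.087
grip_force: 0.0
```

```bash
python3 -c "
from h import *
import json;c=get_calibration('wrist');json.dump({k:np.array(v).tolist() for k,v in c.items()},open('w5.json','w'))
st();cv2.imwrite('pics/w5.png',camera('wrist'))"
```

```text
t 20.03 p [0.4542 0.1468 0.1527] yaw -2.0 F [-0.1 -0.3  0.3] w 0.087 g 0.0
```

View pics/w5.png

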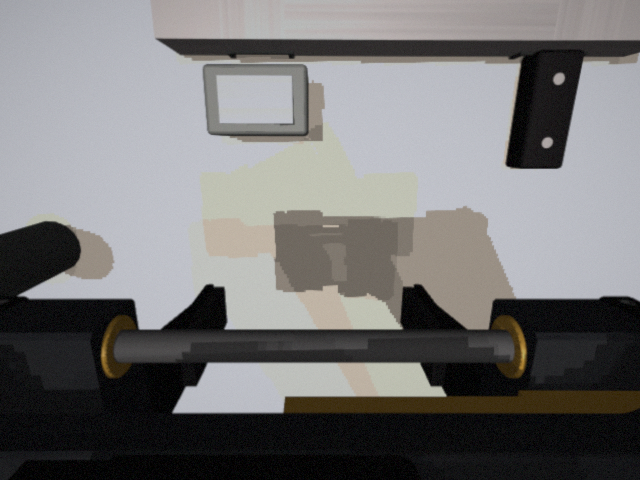

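The block now stands squarely in front of the left mouth. Its top corners are at (204,66), (307,66), (308,134) and (208,134), and the mouth marks are at (233,55) and (292,55). The gauge handle is still flush at (510..583, 52..167). I'll check the numbers before handing in.

```bash
python3 -c "
from h import *
import json;c=json.load(open('w5.json'))
b=px2w('wrist',[(204,66),(307,66),(308,134),(208,134)],.056,c)[:,:2]
m=px2w('wrist',[(233,55),(292,55)],.006,c)[:,:2].mean(0)
a=np.radians(-2.1);d=b.mean(0)-m
print(b.mean(0),m,'lane x,y',d@[np.cos(a),np.sin(a)],d@[-np.sin(a),np.cos(a)])
g=px2w('wrist',[(510,167),(561,167),(527,52),(583,52)],.026,c)[:,:2];print(g);st()"
```

```text
[0.55941306 0.1813428 ] [0.59766476 0.18135973] lane x,y -0.0382253875323771 -0.0014186079181321503
[[ 0.50696978 -0.01038615]
 [ 0.50548917 -0.05048732]
 [ 0.58838052 -0.01277751]
 [ 0.5868134  -0.05316329]]
t 20.08 p [0.4548 0.1474 0.1526] yaw -1.98 F [0.6 0.  0.4] w 0.0867 g 0.0
```

The block measures 38 mm in front of the mouth and 1 mm off the lane's middle line, and the gauge's shoulder is at the face.

```bash
python3 -c "
from h import *
print(close_job())"
```

```text
the job is handed in; nothing more can be done
None
```

I handed the job in at about 20 s of the 67 s: the gauge is fully home in the right lane (the open one, about 1 N of drag past 62 mm), and the block stands 38 mm in front of the left mouth, 1 mm off its middle line; `close_job()` gave no verdict.

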